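# Press the spring bar and run the pot cradle along to its lock

## Task

The hoop cradle of the plant pot holder has to be locked at the other end of its rails, ready for the pot. With closed fingertips press the spring bar right down and, keeping it held down all the way, push the cradle along by its upright tab until the whole cradle has passed the bar's stop ear; then let the bar spring fully up behind it and draw clear. Grip and lift nothing, do not ram or force the cradle, and leave the other things on the shelf where they stand.

Things in the scene. Friction and masses are not known exactly. Their poses are not given: they have to be found in the camera images.
- holder: Fixed holder: plywood board 200 (x) x 340 (y) x 16 mm (x -125 to +75, y -190 to +150 mm) with two rails along y, tops 36 mm high, and a low end block at each end. Origin on the shelf surface, midway between the rails, at the same y as the stop ear; z up. The cradle must travel towards +y. The spring bar lies on the -x side, nearest the robot. Place and yaw vary.
- bar: Spring bar, aluminium, 34 mm wide (x), 240 long (y), 10 thick. Origin: middle of its top face, when up at x -95, y -42, z +40 mm of the holder; so it spans holder y -162 to +78. Pressed anywhere it sinks without tilting, 14 mm at most (top then 26 mm over the shelf): about 3 N to start, 6 to 7 N to bottom; springs up when let go. 11 mm or more down lets the teeth pass.
- ear (a point): Stop ear, part of the bar, moves with it: this point is the centre of its top, level with the bar's top face; holder x -67, y 0. It is 22 mm long (x, outwards from the bar's +x edge to holder x -56), 12 mm wide (y -6 to +6), 10 mm thick. With the bar up it stops the cradle's teeth.
- cradle: Steel cradle: hoop 104 mm across (top 66 mm high) on skids 110 mm long; slides only along holder y, friction about 2 N, stays where left. Origin under the hoop's centre on the shelf surface (holder x 0, z 0). Starts at holder y -112 to -70. Stopped by the raised ear at y -56; wholly past it from y +56; meets the end block at y +80 mm.
- trail_tooth (a point): Outer (-y) face centre of the cradle's rear tooth, 50 mm behind its origin. A like front tooth has its outer face 50 mm ahead. Each is 8 mm thick (y), 29 to 45 mm above the shelf, on the -x side, reaching to holder x -70. If the bar is let up between the teeth, this one is stopped by the ear.
- tab (a point): Centre of the pushing face (faces holder -y) of the cradle's upright tab, a plate 40 mm wide (x), 6 thick (y), 44 to 74 mm above the shelf, over the middle of the bar's width. At x -95, y -3, z +59 mm from the cradle's origin. A fingertip standing on the bar behind it meets this face with its side.
- pot: Bystander: empty white ceramic plant pot, 86 mm diameter at the rim, 85 mm high, behind the holder (+x side). Origin under its centre.
- wedge: Bystander: aluminium door wedge 115 x 38 x 30 mm on the robot's side of the holder. Origin on its underside, 50 mm from the thick end.
- tin: Bystander: steel tin 52 mm diameter, 45 mm high, behind the holder. Origin under its centre.
- glasses_box: Bystander: red plastic sunglasses box 75 x 165 x 57 mm. Origin under its centre.
- key_tray: Bystander: birch key tray 160 x 120 x 22 mm. Origin under its centre.
- mister: Bystander: green glass bottle 64 mm diameter, 170 mm high. Origin under its centre.
- torch: Bystander: small black torch 105 mm long, 40 mm high. Origin under its middle.

How it is judged (in metres and radians):
On the way, in this order (a step that is already met when the one before it is completed fails the run):
1. the fingers press the spring bar down (at least 10.5 mm) while the cradle is still before the stop ear (z of bar in the frame of holder below 0.0295 m and contact force between the fingers and bar above 1 N and y of cradle in the frame of holder below -0.052 m), for 0.1 s.
2. the cradle is passing the ear (origin at y -10 to +50 mm) with the bar still held down by the fingers (z of bar in the frame of holder below 0.0305 m and contact force between the fingers and bar above 0.5 N and y of cradle in the frame of holder between -0.01 and 0.05 m), for 0.1 s.
At the end, for the whole second after the job is handed in: The cradle is past the stop ear (origin at least 54 mm beyond it along the holder's y) and at rest, the bar is back up within 3 mm of its top position, locking the cradle (y of cradle in the frame of holder above 0.054 m and z of bar in the frame of holder above 0.037 m and linear speed of each of cradle, bar below 0.01 m/s); the robot touches nothing.
It fails at once if a bystander is lifted, carried or moved more than 20 mm (distance of any of pot, wedge, tin, glasses_box, key_tray, mister, torch from where it was at the start of the episode above 0.02 m).
It fails at once if the cradle is gripped, rammed or forced (more than 40 N from the fingers) (contact force between the fingers and cradle above 40 N).
It fails at once if the bar is let up while the cradle is still part-way past the ear (origin between y -50 and +45 mm) (y of cradle in the frame of holder between -0.05 and 0.045 m and z of bar in the frame of holder above 0.034 m).
It also fails if it takes over 38 s, if anything falls off the work surface, if the arm or the gripper's body presses on something with over 40 N, if the wrist force passes 120 N, or if a joint passes its speed limit or range.

## Robot

A 6-joint arm with a two-finger parallel gripper is mounted at the origin on the work surface. World frame = base frame: x ahead of the robot, y to its left, z up, the work surface at z = 0. Lengths are in m, angles in degrees, forces in N, time in s.
With the tool pointing down it reaches from about 0.35 to 0.875 m from the base axis. Payload 4.2 kg.
Tool frame: the origin (TCP) lies on the centre line of the jaws, within the pads' length; the fingertips stand 19 mm ahead of it and the grasp point (between the pads) is the TCP; x points along the fingers, y is the direction in which the jaws open and shut, and the axes are right-handed (so a half turn about x gives the same grasp; the last joint's range is limited). The gripper opens to 87 mm and grips with 3 to 60 N. Pads are 19 mm wide; open, the fingers measure 117 mm over their backs; the gripper's body (75 mm by 190 mm) begins 51 mm behind the grasp point.
Start: joints at [82.598, 22.042, 0.453, 0, -68.411, -14.817], TCP at [0.236, 0.579, 0.242] pointing down, gripper open.
Joint ranges: [-179.83, 179.83], [-69.29, 118.12], [-61.27, 80.66], [-181.25, 117.63], [-171.15, -9.14], [-177.46, 177.46]. Speed limits (degrees/s): [159.86, 159.86, 180, 180, 180, 180].

## Interface

Orientations are given as a 3x3 rotation matrix whose columns are the frame's x, y, z axes.
In Python, from station import r, viewer, job, spotter gives the robot as it stands.
- The arm moves only by the tool play_rows, never from a script. Its argument "commands" is a list of rows, each an object of numbers: "fingers": the gripper command: -1 is fully open, 1 is shut, values between are in proportion; "tx", "ty", "tz": the shift along the tool's x, y, z normalised to -1 to 1, where 1 is 750 mm; "ax", "ay", "az": the turn, a rotation vector about the tool's x, y, z normalised to -1 to 1, where 1 is pi rad. In form: [{"fingers": .., "tx": .., "ty": .., "tz": .., "ax": .., "ay": .., "az": ..}, ...]. A call has 1 to 5 rows; each row is the pose to reach, as a shift and turn from the pose commanded when the call began, along the tool's axes at that moment, turning the shorter way round; what a row does not reach only later rows make up. A row lasts 1/12 s, in which the tool goes at most 41.7 mm and 7.16 degrees, less where a joint would pass 70% of its speed; a pose out of reach is approached as far as the arm can. A call with a number of a shift or a turn outside -1 to 1 is refused whole. A call with a gripper value outside its range is refused whole. The fingers move at their own pace and stop on an object; the grip force is fixed at half the most. Time passes only in rows, so rows that repeat a pose let the fingers close. It gives the time, the measured TCP pose, the force and the opening at its end, in the units of the state.
- r.sense(): the state, without advancing time (a new reading comes with each control period).
- viewer.capture(name): name is "side" or "top" or "wrist"; returns a dict with "image" (480x640x3 uint8, red, green, blue), "fx", "fy", "cx", "cy" (pixels), "dist" ([k1, k2, p1, p2, k3] as OpenCV has them; the pictures are not rectified), "R" (3x3) and "t" (3): a world point X has camera coordinates R X + t; the wrist camera has in their place "mount" (4x4, takes a point from camera to tool coordinates, whose origin is the TCP and whose axes are the tool frame's). Camera axes: x right, y down, z forward; pixel columns grow to the right and rows downward; lengths in m; the calibration is good to about 2 mm. A picture is of the moment at which its call begins: read the wrist's pose just before it. There is no depth.
- job.finish_job(): hands the job in, once; it reports no verdict.
Trained networks look in a picture, given as the dict that the camera call returned (one of the last four; its "shot" number tells which), for a name from the list of things; names that differ only in an ending like _2 or _b are one class to them, and where a whole thing is asked for, a point or a joint stands for the part that bears it (a point fixed in the world has none). Each returns a list of dicts, best first, with "score" (0 to 1); they miss things now and then, are a little off and sometimes report something else, mostly with a low value. They report only what shows in the picture. A call takes as long as a camera call.
- spotter.find_in(name, picture): "uv" ([column, row] in pixels, amid what is visible of it).
- spotter.silhouettes(name, picture): "region" (480x640 bool, what is visible of it) and "uv" ([column, row] in pixels, amid what is visible of it).
The state is a dict: "time_s": time; "joints": joint angles; "joint_velocities": joint speeds; "effort": joint torques, N m; "tcp_pos": TCP position; "ee_rot": TCP orientation; "wrist_force": force on the tool from outside, world axes, zero at the start; "moment": the same for the moment, N m; "gripper_width": opening from 0.0 (shut) to 1.0 (fully open).
Only numpy, scipy, OpenCV 4.12 (cv2) and the standard library are available. Lean on these libraries where they do the work, as an engineer would, in place of code of your own. Each camera call takes 0.05 s, during which the arm holds its last target. There are 200 camera calls.

## Working session

There is one attempt and no reset: what is moved stays moved. The work goes in short steps, Python scripts to look and compute and a tool call to move; the robot and the scene stay as the last step left them, time stands still between calls to the robot, and variables do not carry over. Pictures are saved under pics/ and viewed, about 8 in all and at most 12, crops included, and the job is handed in when it is done.

Besides the shell and the picture viewer there is one more tool, called after "Emit:" by a JSON object that holds its "op" and its "data". play_rows: Moves the arm, as the interface text tells. Its arguments: {"type":"object","properties":{"commands":{"type":"array"}},"required":["commands"]}

```bash
mkdir -p pics; cat > look.py <<'E'
from station import r, viewer, job, spotter
import numpy as np, cv2
def cap(n):
    s=r.sense(); p=viewer.capture(n)
    if n=="wrist":
        T=np.eye(4);T[:3,:3]=np.array(s["ee_rot"]);T[:3,3]=s["tcp_pos"]
        C=T@np.array(p["mount"]); Ci=np.linalg.inv(C); p["R"],p["t"]=Ci[:3,:3],Ci[:3,3]
    return p
def K(p): return np.array([[p["fx"],0,p["cx"]],[0,p["fy"],p["cy"]],[0,0,1.]])
def back(p,uv,z):
    u=cv2.undistortPoints(np.array([[uv]],float),K(p),np.array(p["dist"],float))[0,0]
    R=np.array(p["R"]);c=-R.T@np.array(p["t"]); d=R.T@np.array([u[0],u[1],1.])
    return c+d*(z-c[2])/d[2]
def proj(p,X):
    return cv2.projectPoints(np.array(X,float).reshape(-1,1,3),cv2.Rodrigues(np.array(p["R"],float))[0],np.array(p["t"],float),K(p),np.array(p["dist"],float))[0][:,0]
E
python3 - <<'E'
from look import *
print(r.sense())
for n in("top","side","wrist"):
    p=cap(n); cv2.imwrite(f"pics/{n}0.png",p["image"][:,:,::-1])
    print(n,-np.array(p["R"]).T@np.array(p["t"]))
    for k,z in dict(holder=.016,bar=.04,cradle=.04,ear=.04,trail_tooth=.037,tab=.059,wedge=.015,pot=.05,tin=.03).items():
        f=spotter.find_in(k,p)
        for q in f[:2]: print(k,round(q["score"],2),np.round(q["uv"],1),np.round(back(p,q["uv"],z),3))
E
```

```text
{'time_s': 0.0, 'joints': array([ 8.25970004e+01,  2.20892192e+01,  3.80119097e-01, -2.86176146e-02,
       -6.84110859e+01, -1.48164864e+01]), 'joint_velocities': array([ 0.02206439, -0.07114712,  0.02194949, -0.05528973,  0.04584278,
       -0.00180342]), 'effort': array([ 3.21561811e-04, -3.90661597e+01,  1.87400222e+01,  4.21964318e+00,
        1.10594690e-02, -1.83961370e-04]), 'tcp_pos': array([0.23611841, 0.57807678, 0.24047909]), 'ee_rot': array([[-7.30831323e-04, -3.78325440e-01, -9.25672365e-01],
       [-2.02027122e-03, -9.25670165e-01,  3.78326136e-01],
       [-9.99997692e-01,  2.14660183e-03, -8.78112482e-05]]), 'wrist_force': array([0.91310388, 0.27566096, 0.87384279]), 'moment': array([ 0.00872032, -0.01684358,  0.03377051]), 'gripper_width': 0.9984586400701508}
top [ 5.03310510e-01 -8.95519917e-04  1.16252518e+00]
holder 0.68 [334.3 266.3] [ 0.56  -0.013  0.016]
bar 0.8 [354.9 291.8] [ 0.498 -0.061  0.04 ]
cradle 0.68 [330.8 198.1] [ 0.722 -0.005  0.04 ]
cradle 0.66 [372.9 259. ] [ 0.576 -0.105  0.04 ]
ear 0.94 [349.1 292.4] [ 0.497 -0.048  0.04 ]
ear 0.66 [331.5 198
[... 193 characters left out ...]
] [0.721 0.001 0.05 ]
tin 0.76 [275.6 215.9] [0.681 0.129 0.03 ]
side [ 0.30612451 -0.66642686  0.83082412]
holder 0.64 [315.2 260.3] [ 0.554 -0.032  0.016]
bar 0.9 [296.  269.5] [ 0.497 -0.057  0.04 ]
cradle 0.73 [346.9 275.9] [ 0.592 -0.121  0.04 ]
ear 0.97 [298.5 271.7] [ 0.499 -0.065  0.04 ]
ear 0.5 [282.1 141.7] [0.64 0.41 0.04]
trail_tooth 0.93 [341.1 272. ] [ 0.586 -0.104  0.037]
tab 0.87 [346.4 276.6] [ 0.583 -0.135  0.059]
wedge 0.9 [238.8 272.3] [0.38  0.011 0.015]
wedge 0.44 [293.3 269.8] [ 0.497 -0.035  0.015]
pot 0.69 [368.8 218.4] [0.715 0.008 0.05 ]
tin 0.89 [335.7 200.7] [0.678 0.12  0.03 ]
tin 0.38 [318.8 261.8] [ 0.555 -0.05   0.03 ]
wrist [0.3042586  0.55083758 0.38451994]
```

```bash
python3 - <<'E'
import cv2
for n,(a,b,c,d) in dict(top=(140,380,220,440),side=(120,360,180,460)).items():
    im=cv2.imread(f"pics/{n}0.png")[a:b,c:d]; cv2.imwrite(f"pics/{n}0c.png",cv2.resize(im,None,fx=600/(b-a),fy=600/(b-a),interpolation=cv2.INTER_CUBIC))
E
```

```text
(no output)
```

View pics/top0c.png

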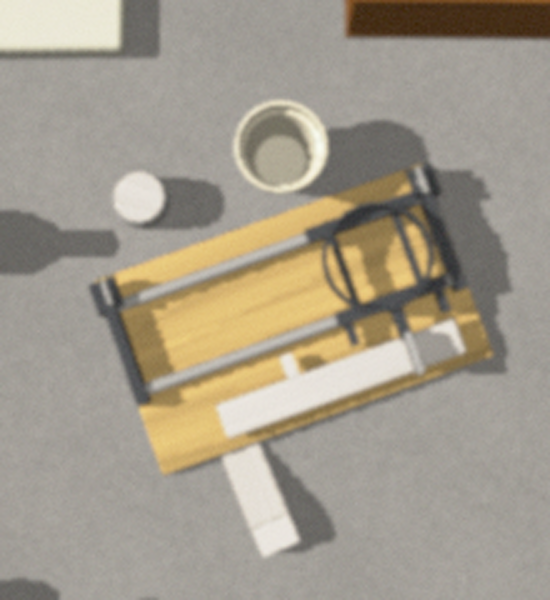

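View pics/side0c.png

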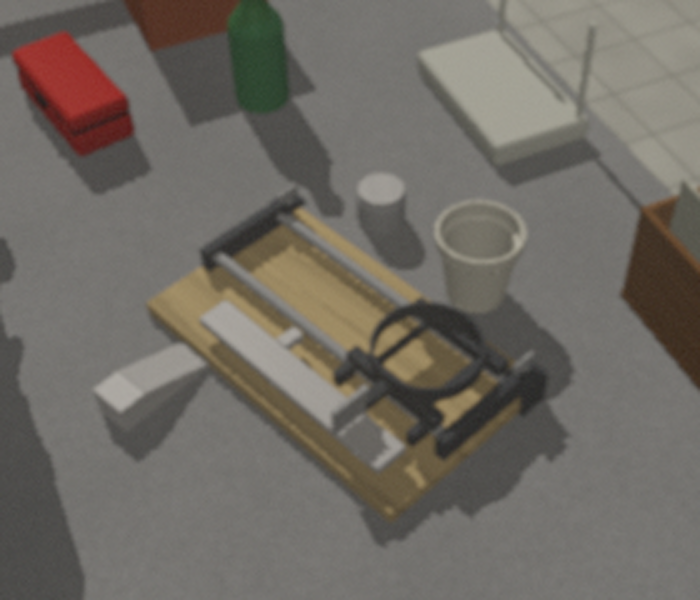

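Both pictures show the cradle at the −y end (image right), with the tab over the bar at about top (386, 282). The bar's far end and the ear are clear, and the wedge stands close to the holder's near corner. Next I fit the holder pose from the corners seen in both views.

```bash
cat > fit.py <<'E'
from look import *
from scipy.optimize import least_squares
P={"top":(220,140,[((-125,150,16),(165,473)),((-125,-190,16),(492,355)),((-112,78,40),(228,437)),((-78,78,40),(218,405)),((-78,-162,40),(457,322)),((-112,-162,40),(464,350)),((-56,0,40),(288,354))]),
"side":(180,120,[((-125,150,16),(149,306)),((-125,-190,16),(392,507)),((-112,78,40),(202,318)),((-78,78,40),(228,302)),((-78,-162,40),(405,450)),((-112,-162,40),(375,470))])}
caps={n:cap(n) for n in P}
def W(q,X):
    c,s=np.cos(q[2]),np.sin(q[2]);X=np.array(X,float)/1000
    return np.c_[q[0]+c*X[:,0]-s*X[:,1],q[1]+s*X[:,0]+c*X[:,1],X[:,2]]
def res(q):
    return np.concatenate([(proj(caps[n],W(q,[a for a,_ in L]))-np.array([(ox+u/2.5,oy+v/2.5) for _,(u,v) in L])).ravel() for n,(ox,oy,L) in P.items()])
if __name__=="__main__":
    f=least_squares(res,[.58,-.0,.3],loss="soft_l1");q=f.x;print(q,np.degrees(q[2]));print(np.round(f.fun.reshape(-1,2),1).tolist())
    np.save("q.npy",q)
    # cradle y by silhouette match along the holder
    box=lambda y:[(x,y+b,z) for x in(-115,-75) for b in(-3,3) for z in(44,74)]
    for n,p in caps.items():
        for k in("tab","cradle"):
            S=spotter.silhouettes(k,p)
            if not S: continue
            S=S[0];m=S["region"]; print(n,k,S["score"],m.sum(),S["uv"])
        im=p["image"][:,:,::-1].copy()
        im=cv2.resize(im,None,fx=2.5,fy=2.5,interpolation=cv2.INTER_CUBIC)
        def poly(X,c): cv2.polylines(im,[(proj(p,W(q,X))*2.5+1).astype(int)],True,c,1)
        poly([(-125,-190,16),(-125,150,16),(75,150,16),(75,-190,16)],(0,0,255))
        poly([(-112,-162,40),(-112,78,40),(-78,78,40),(-78,-162,40)],(255,0,0))
        for y,c in((-95,(0,255,0)),(-105,(255,0,255))):
            poly([(52*np.cos(a),y+52*np.sin(a),66) for a in np.linspace(0,6.28,40)],c)
            poly([(-115,y-3,44),(-75,y-3,44),(-75,y-3,74),(-115,y-3,74)],c)
        ox,oy,_=P[n]; ox=int(ox*2.5);oy=int(oy*2.5)
        cv2.imwrite(f"pics/{n}1.png",im[oy:oy+600,ox:ox+700])
E
python3 fit.py; cd pics; python3 -c "
import cv2,numpy as np
a=cv2.imread('top1.png')[120:420,220:560];b=cv2.imread('side1.png')[250:550,260:600]
cv2.imwrite('ov1.png',cv2.resize(np.hstack([a,b]),None,fx=1.17,fy=1.17))"
```

```text
[0.57572096 0.00479042 0.34000643] 19.480933321887502
[[-0.7, 0.2], [1.3, 0.1], [0.2, 0.1], [-0.6, -0.8], [-0.6, -1.6], [1.5, 0.7], [-0.5, -0.3], [-1.2, -1.4], [-0.4, 4.5], [-1.2, 0.2], [-0.3, -0.9], [0.8, -0.5], [1.3, 1.0]]
top tab 0.68 1082 [379.8, 256.2]
top cradle 0.58 1073 [379.8, 255.3]
side tab 0.56 1798 [344.6, 277.3]
side cradle 0.58 1756 [340.3, 259.6]
```

View pics/ov1.png

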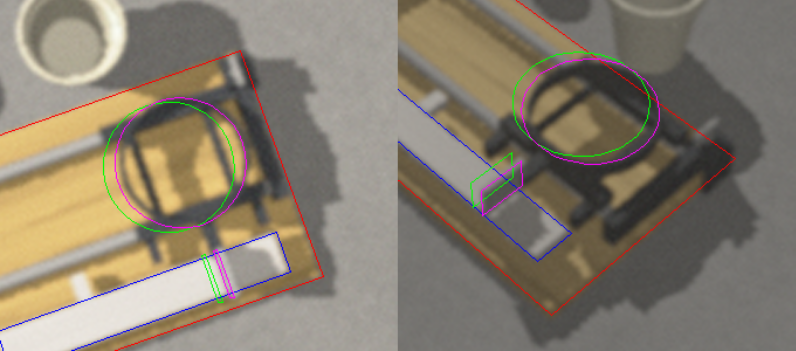

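The holder fits within about 1–2 px, except for one board corner that I picked badly (4.5 px off). It sits at (0.576, 0.005) with yaw 19.5°. Cradle y is about −105 mm, so the tab face is at about −108 mm. I will come down on the bar at holder y −135 with the jaw axis along holder x.

```bash
cat > go.py <<'E'
# python3 go.py hx hy tipz : move (tool units) from measured pose; also prints holder-frame state
import sys
from look import *
from scipy.spatial.transform import Rotation as Ro
q=np.load("q.npy");s=r.sense();c,n=np.cos(q[2]),np.sin(q[2]);H=np.array([[c,-n,0],[n,c,0],[0,0,1]])
A=np.array(s["ee_rot"]);p=np.array(s["tcp_pos"]);h=H.T@(p-[q[0],q[1],0])
print("t",s["time_s"],"holder tip mm",np.round((h-[0,0,.019])*1000,1),"F holder",np.round(H.T@s["wrist_force"],1),"w",s["gripper_width"])
T=np.c_[[0,0,-1],-H[:,0],-H[:,1]]; T[:,2]=np.cross(T[:,0],T[:,1])
hx,hy,z=map(float,sys.argv[1:4])
g=H@(np.array([hx,hy,0])/1000)+[q[0],q[1],z/1000+.019]
print("txyz",np.round(A.T@(g-p)/.75,4),"axyz",np.round(Ro.from_matrix(A.T@T).as_rotvec()/np.pi,4), "toolz.hy",T[:,2]@H[:,1])
E
python3 go.py -95 -135 180
```

```text
t 1.8 holder tip mm [-128.6  654.1  222.5] F holder [-0.1  0.9  0.1] w 1.0024425137391486
txyz [ 0.0567  0.7557 -0.7334] axyz [ 0.2683  0.     -0.    ] toolz.hy 1.0
```

Emit:
{"op": "play_rows", "data": {"commands": [{"fingers": 1,"tx": 0.03,"ty": 0.75,"tz": -0.73,"ax": 0.268,"ay": 0,"az": 0},{"fingers": 1,"tx": 0.03,"ty": 0.75,"tz": -0.73,"ax": 0.268,"ay": 0,"az": 0},{"fingers": 1,"tx": 0.03,"ty": 0.75,"tz": -0.73,"ax": 0.268,"ay": 0,"az": 0},{"fingers": 1,"tx": 0.03,"ty": 0.75,"tz": -0.73,"ax": 0.268,"ay": 0,"az": 0},{"fingers": 1,"tx": 0.03,"ty": 0.75,"tz": -0.73,"ax": 0.268,"ay": 0,"az": 0}]}}

```text
time_s: 2.22
tcp_pos: [0.3146, 0.3837, 0.2356]
ee_rot: [[0.0, -0.851, -0.525], [0.0, -0.525, 0.851], [-1.0, -0.0, 0.0]]
wrist_force: [0.9, 0.3, 1.0]
gripper_width: 0.705
```

```bash
python3 go.py -95 -135 180
```

```text
t 2.2167 holder tip mm [-119.8  444.2  216.6] F holder [ 0.9 -0.   1. ] w 0.7046440793222299
txyz [ 0.0488  0.1306 -0.7619] axyz [0.0677 0.     0.0001] toolz.hy 1.0
```

Emit:
{"op": "play_rows", "data": {"commands": [{"fingers": 1,"tx": 0.04,"ty": 0.13,"tz": -0.76,"ax": 0.0677,"ay": 0,"az": 0},{"fingers": 1,"tx": 0.04,"ty": 0.13,"tz": -0.76,"ax": 0.0677,"ay": 0,"az": 0},{"fingers": 1,"tx": 0.04,"ty": 0.13,"tz": -0.76,"ax": 0.0677,"ay": 0,"az": 0},{"fingers": 1,"tx": 0.04,"ty": 0.13,"tz": -0.76,"ax": 0.0677,"ay": 0,"az": 0},{"fingers": 1,"tx": 0.04,"ty": 0.13,"tz": -0.76,"ax": 0.0677,"ay": 0,"az": 0}]}}

```text
time_s: 2.63
tcp_pos: [0.3935, 0.1911, 0.2252]
ee_rot: [[0.001, -0.941, -0.339], [0.001, -0.339, 0.941], [-1.0, -0.001, 0.001]]
wrist_force: [0.8, -0.1, -0.6]
gripper_width: 0.324
```

```bash
python3 go.py -95 -135 180
```

```text
t 2.6333 holder tip mm [-109.7  236.5  206.2] F holder [ 0.7 -0.4 -0.6] w 0.3244060938300846
txyz [ 0.0347 -0.0165 -0.4954] axyz [0.0019 0.0002 0.0004] toolz.hy 1.0
```

Emit:
{"op": "play_rows", "data": {"commands": [{"fingers": 1,"tx": 0.03,"ty": -0.0165,"tz": -0.495,"ax": 0,"ay": 0,"az": 0},{"fingers": 1,"tx": 0.03,"ty": -0.0165,"tz": -0.495,"ax": 0,"ay": 0,"az": 0},{"fingers": 1,"tx": 0.03,"ty": -0.0165,"tz": -0.495,"ax": 0,"ay": 0,"az": 0},{"fingers": 1,"tx": 0.03,"ty": -0.0165,"tz": -0.495,"ax": 0,"ay": 0,"az": 0},{"fingers": 1,"tx": 0.03,"ty": -0.0165,"tz": -0.495,"ax": 0,"ay": 0,"az": 0}]}}

```text
time_s: 3.05
tcp_pos: [0.4705, -0.0023, 0.2126]
ee_rot: [[0.001, -0.941, -0.339], [0.0, -0.339, 0.941], [-1.0, -0.001, -0.0]]
wrist_force: [1.4, 0.7, 0.3]
gripper_width: 0.02
```

```bash
python3 go.py -95 -135 180
```

```text
t 3.05 holder tip mm [-101.6   28.4  193.6] F holder [1.6 0.2 0.3] w 0.020421878911065148
txyz [ 0.0182 -0.0075 -0.2179] axyz [ 0.0018 -0.      0.0004] toolz.hy 1.0
```

Emit:
{"op": "play_rows", "data": {"commands": [{"fingers": 1,"tx": 0.018,"ty": -0.0075,"tz": -0.218,"ax": 0.0018,"ay": 0,"az": 0},{"fingers": 1,"tx": 0.018,"ty": -0.0075,"tz": -0.218,"ax": 0.0018,"ay": 0,"az": 0},{"fingers": 1,"tx": 0.018,"ty": -0.0075,"tz": -0.218,"ax": 0.0018,"ay": 0,"az": 0},{"fingers": 1,"tx": 0.018,"ty": -0.0075,"tz": -0.218,"ax": 0.0018,"ay": 0,"az": 0},{"fingers": 1,"tx": 0.018,"ty": -0.0075,"tz": -0.218,"ax": 0.0018,"ay": 0,"az": 0}]}}

```text
time_s: 3.47
tcp_pos: [0.5322, -0.1575, 0.1975]
ee_rot: [[-0.001, -0.945, -0.327], [-0.001, -0.327, 0.945], [-1.0, 0.001, -0.001]]
wrist_force: [0.1, -0.3, -0.0]
gripper_width: 0.004
```

```bash
python3 go.py -95 -135 80; python3 - <<'E'
from look import *
p=cap("wrist");cv2.imwrite("pics/w1.png",p["image"][:,:,::-1])
for k in("tab","bar","ear","trail_tooth"):
    for f in spotter.find_in(k,p)[:2]: print(k,f["score"],f["uv"])
q=np.load("q.npy")
from fit import W
for n,X in dict(tab=(-95,-108,59),ear=(-67,0,40),be1=(-112,-162,40),be2=(-78,-162,40)).items(): print(n,proj(p,W(q,[X])))
E
```

```text
t 3.4667 holder tip mm [ -95.1 -138.5  178.5] F holder [ 0.  -0.3 -0. ] w 0.004470871521997673
txyz [ 0.1313 -0.0002  0.0048] axyz [-0.0021 -0.0004 -0.0003] toolz.hy 1.0
tab 0.81 [217.1, 229.9]
bar 0.83 [319.6, 228.8]
ear 0.63 [318.2, 232.3]
trail_tooth 0.68 [213.1, 232.0]
tab [[321.59915377 265.43143237]]
ear [[295.0276454  358.24818994]]
be1 [[340.07227568 201.21961831]]
be2 [[302.15207447 201.50688082]]
```

View pics/w1.png

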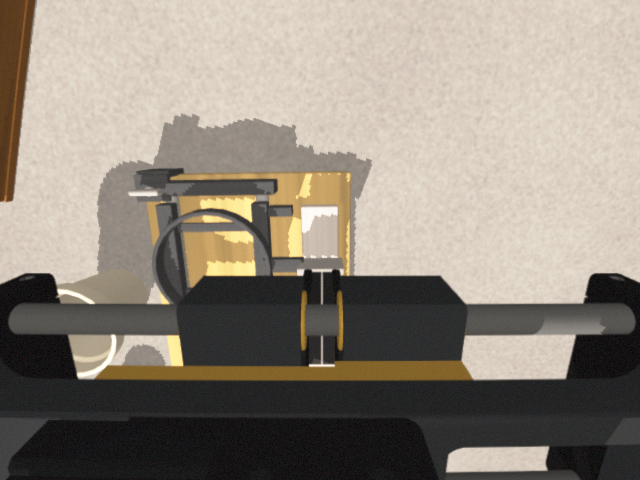

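The wrist view shows the tab at (323, 264) against a predicted (322, 265), and the bar centred under the shut fingers. That agrees with the fit, so I descend.

Emit:
{"op": "play_rows", "data": {"commands": [{"fingers": 1,"tx": 0.05,"ty": 0,"tz": 0.003,"ax": -0.001,"ay": 0,"az": 0},{"fingers": 1,"tx": 0.1,"ty": 0,"tz": 0.003,"ax": -0.001,"ay": 0,"az": 0},{"fingers": 1,"tx": 0.14,"ty": 0,"tz": 0.003,"ax": -0.001,"ay": 0,"az": 0},{"fingers": 1,"tx": 0.16,"ty": 0,"tz": 0.003,"ax": -0.001,"ay": 0,"az": 0},{"fingers": 1,"tx": 0.16,"ty": 0,"tz": 0.003,"ax": -0.001,"ay": 0,"az": 0}]}}

```text
time_s: 4.23
tcp_pos: [0.5272, -0.1488, 0.0753]
ee_rot: [[-0.008, -0.941, -0.337], [0.001, -0.337, 0.941], [-1.0, 0.007, 0.003]]
wrist_force: [-0.4, -0.0, 0.1]
gripper_width: 0.005
```

```bash
python3 go.py -95 -135 40; python3 - <<'E'
from look import *
from fit import W
q=np.load("q.npy")
p=cap("side");im=p["image"][:,:,::-1][180:330,240:440];cv2.imwrite("pics/s2.png",cv2.resize(im,None,fx=4,fy=4,interpolation=cv2.INTER_CUBIC))
print((proj(p,W(q,[(-95,-135,60),(-95,-108,59),(-95,-105,74)]))-[240,180])*4)
E
```

```text
t 4.2333 holder tip mm [ -97.  -128.6   56.3] F holder [-0.4  0.1  0.1] w 0.004852987497337874
txyz [ 0.0217 -0.0028 -0.0086] axyz [ 0.0013  0.001  -0.0023] toolz.hy 1.0
[[352.24791286 444.38369515]
 [316.89385666 415.93600765]
 [312.24910119 395.46469299]]
```

View pics/s2.png

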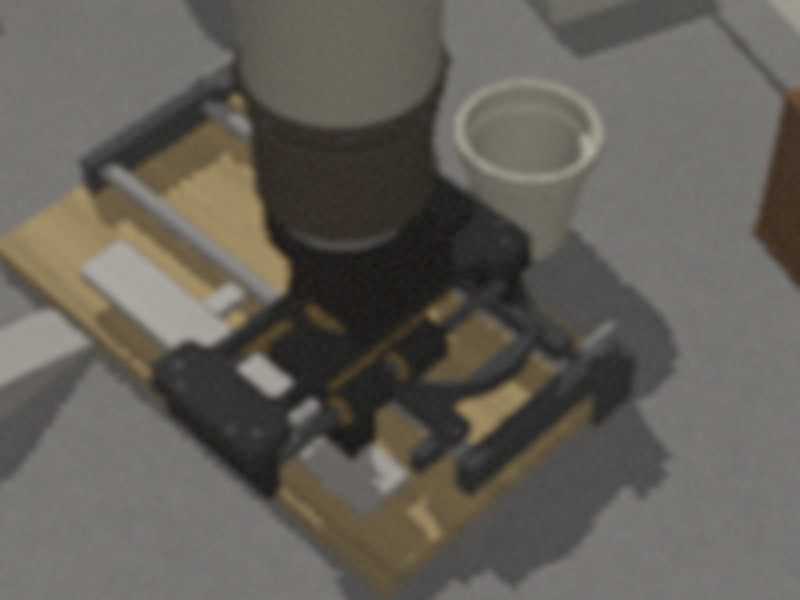

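The fingertip shows at about (350, 445) in the crop, over the bar and behind the tab at (315, 410). I correct y slightly, then press slowly.

Emit:
{"op": "play_rows", "data": {"commands": [{"fingers": 1,"tx": 0,"ty": -0.0028,"tz": -0.0086,"ax": 0.001,"ay": 0.001,"az": -0.0023},{"fingers": 1,"tx": 0,"ty": -0.0028,"tz": -0.0086,"ax": 0.001,"ay": 0.001,"az": -0.0023},{"fingers": 1,"tx": 0.008,"ty": -0.0028,"tz": -0.0086,"ax": 0.001,"ay": 0.001,"az": -0.0023},{"fingers": 1,"tx": 0.012,"ty": -0.0028,"tz": -0.0086,"ax": 0.001,"ay": 0.001,"az": -0.0023},{"fingers": 1,"tx": 0.012,"ty": -0.0028,"tz": -0.0086,"ax": 0.001,"ay": 0.001,"az": -0.0023}]}}

```text
time_s: 4.8
tcp_pos: [0.5334, -0.1555, 0.0691]
ee_rot: [[0.007, -0.943, -0.333], [-0.0, -0.333, 0.943], [-1.0, -0.006, -0.002]]
wrist_force: [-0.2, -1.0, -0.3]
gripper_width: 0.008
```

```bash
python3 go.py -95 -135 40
```

```text
t 4.8 holder tip mm [ -93.3 -137.    50.1] F holder [-0.5 -0.9 -0.3] w 0.008038889492960841
txyz [0.0134 0.0023 0.0027] axyz [-0.0003 -0.0008  0.0019] toolz.hy 1.0
```

Emit:
{"op": "play_rows", "data": {"commands": [{"fingers": 1,"tx": 0.008,"ty": 0.001,"tz": 0.001,"ax": 0,"ay": -0.0004,"az": 0.001},{"fingers": 1,"tx": 0.014,"ty": 0.001,"tz": 0.001,"ax": 0,"ay": -0.0004,"az": 0.001},{"fingers": 1,"tx": 0.019,"ty": 0.001,"tz": 0.001,"ax": 0,"ay": -0.0004,"az": 0.001},{"fingers": 1,"tx": 0.023,"ty": 0.001,"tz": 0.001,"ax": 0,"ay": -0.0004,"az": 0.001},{"fingers": 1,"tx": 0.023,"ty": 0.001,"tz": 0.001,"ax": 0,"ay": -0.0004,"az": 0.001}]}}

```text
time_s: 5.22
tcp_pos: [0.5331, -0.1549, 0.0521]
ee_rot: [[0.004, -0.943, -0.333], [-0.0, -0.333, 0.943], [-1.0, -0.003, -0.002]]
wrist_force: [-0.4, 0.5, 3.7]
gripper_width: 0.006
```

```bash
python3 go.py -95 -135 27; python3 go.py -95 -135 27
```

```text
t 5.2167 holder tip mm [ -93.4 -136.4   33.1] F holder [-0.2  0.6  3.7] w 0.006007400561557423
txyz [0.0081 0.0021 0.0019] axyz [-0.     -0.0005  0.0011] toolz.hy 1.0
t 5.2167 holder tip mm [ -93.4 -136.4   33.1] F holder [-0.2  0.6  3.7] w 0.006007400561557423
txyz [0.0081 0.0021 0.0019] axyz [-0.     -0.0005  0.0011] toolz.hy 1.0
```

Emit:
{"op": "play_rows", "data": {"commands": [{"fingers": 1,"tx": 0.004,"ty": 0.001,"tz": 0.001,"ax": 0,"ay": 0,"az": 0},{"fingers": 1,"tx": 0.008,"ty": 0.001,"tz": 0.001,"ax": 0,"ay": 0,"az": 0},{"fingers": 1,"tx": 0.009,"ty": 0.001,"tz": 0.001,"ax": 0,"ay": 0,"az": 0},{"fingers": 1,"tx": 0.009,"ty": 0.001,"tz": 0.001,"ax": 0,"ay": 0,"az": 0},{"fingers": 1,"tx": 0.009,"ty": 0.001,"tz": 0.001,"ax": 0,"ay": 0,"az": 0}]}}

```text
time_s: 5.63
tcp_pos: [0.5331, -0.1549, 0.0465]
ee_rot: [[0.006, -0.943, -0.334], [-0.001, -0.334, 0.943], [-1.0, -0.005, -0.003]]
wrist_force: [-0.3, -0.5, 5.1]
gripper_width: 0.004
```

```bash
python3 go.py -95 -115 27
```

```text
t 5.6333 holder tip mm [ -93.4 -136.3   27.5] F holder [-0.5 -0.3  5.1] w 0.00367096363229388
txyz [0.0006 0.0021 0.0285] axyz [ 0.0001 -0.001   0.0017] toolz.hy 1.0
```

Emit:
{"op": "play_rows", "data": {"commands": [{"fingers": 1,"tx": 0.002,"ty": 0,"tz": 0,"ax": 0,"ay": 0,"az": 0},{"fingers": 1,"tx": 0.003,"ty": 0,"tz": 0,"ax": 0,"ay": 0,"az": 0},{"fingers": 1,"tx": 0.003,"ty": 0,"tz": 0,"ax": 0,"ay": 0,"az": 0},{"fingers": 1,"tx": 0.003,"ty": 0,"tz": 0,"ax": 0,"ay": 0,"az": 0}]}}

```text
time_s: 5.97
tcp_pos: [0.5332, -0.1549, 0.0452]
ee_rot: [[0.006, -0.943, -0.334], [-0.001, -0.334, 0.943], [-1.0, -0.006, -0.003]]
wrist_force: [-1.9, -0.2, 9.7]
gripper_width: 0.003
```

```bash
python3 go.py -95 -115 27
```

```text
t 5.9667 holder tip mm [ -93.4 -136.4   26.2] F holder [-1.8  0.4  9.7] w 0.0032677580534563144
txyz [-0.0012  0.0021  0.0285] axyz [ 0.0002 -0.0011  0.0018] toolz.hy 1.0
```

Bottomed: tip z 26.2 mm at 9.7 N. Now I push along holder +y in gentle steps, watching the force.

Emit:
{"op": "play_rows", "data": {"commands": [{"fingers": 1,"tx": 0,"ty": 0,"tz": 0.006,"ax": 0,"ay": 0,"az": 0},{"fingers": 1,"tx": 0,"ty": 0,"tz": 0.012,"ax": 0,"ay": 0,"az": 0},{"fingers": 1,"tx": 0,"ty": 0,"tz": 0.018,"ax": 0,"ay": 0,"az": 0},{"fingers": 1,"tx": 0,"ty": 0,"tz": 0.024,"ax": 0,"ay": 0,"az": 0},{"fingers": 1,"tx": 0,"ty": 0,"tz": 0.03,"ax": 0,"ay": 0,"az": 0}]}}

```text
time_s: 6.38
tcp_pos: [0.5277, -0.1345, 0.0453]
ee_rot: [[0.011, -0.942, -0.335], [-0.002, -0.335, 0.942], [-1.0, -0.009, -0.006]]
wrist_force: [1.9, -7.1, 6.3]
gripper_width: 0.007
```

```bash
python3 go.py -95 -90 26
```

```text
t 6.3833 holder tip mm [ -91.7 -115.3   26.3] F holder [-0.6 -7.3  6.3] w 0.006572835969369262
txyz [0.0002 0.0043 0.0337] axyz [ 0.0005 -0.0019  0.003 ] toolz.hy 1.0
```

Emit:
{"op": "play_rows", "data": {"commands": [{"fingers": 1,"tx": 0.001,"ty": 0.002,"tz": 0.006,"ax": 0,"ay": 0,"az": 0},{"fingers": 1,"tx": 0.0015,"ty": 0.003,"tz": 0.012,"ax": 0,"ay": 0,"az": 0},{"fingers": 1,"tx": 0.0015,"ty": 0.003,"tz": 0.018,"ax": 0,"ay": 0,"az": 0},{"fingers": 1,"tx": 0.0015,"ty": 0.003,"tz": 0.025,"ax": 0,"ay": 0,"az": 0},{"fingers": 1,"tx": 0.0015,"ty": 0.003,"tz": 0.032,"ax": 0,"ay": 0,"az": 0}]}}

```text
time_s: 6.8
tcp_pos: [0.5198, -0.1127, 0.0453]
ee_rot: [[0.016, -0.942, -0.336], [-0.003, -0.336, 0.942], [-1.0, -0.014, -0.008]]
wrist_force: [3.2, -9.1, 10.7]
gripper_width: 0.006
```

```bash
python3 go.py -95 -70 26
```

```text
t 6.8 holder tip mm [-91.9 -92.1  26.3] F holder [ 0.  -9.7 10.7] w 0.0059993784715529274
txyz [0.0001 0.0041 0.0295] axyz [ 0.0007 -0.0025  0.0045] toolz.hy 1.0
```

Emit:
{"op": "play_rows", "data": {"commands": [{"fingers": 1,"tx": 0,"ty": 0.001,"tz": 0.006,"ax": 0,"ay": -0.0005,"az": 0.001},{"fingers": 1,"tx": 0,"ty": 0.002,"tz": 0.012,"ax": 0,"ay": -0.001,"az": 0.002},{"fingers": 1,"tx": 0,"ty": 0.003,"tz": 0.018,"ax": 0,"ay": -0.001,"az": 0.002},{"fingers": 1,"tx": 0,"ty": 0.003,"tz": 0.025,"ax": 0,"ay": -0.001,"az": 0.002},{"fingers": 1,"tx": 0,"ty": 0.003,"tz": 0.032,"ax": 0,"ay": -0.001,"az": 0.002}]}}

```text
time_s: 7.22
tcp_pos: [0.5103, -0.0905, 0.0453]
ee_rot: [[0.01, -0.942, -0.336], [-0.001, -0.336, 0.942], [-1.0, -0.009, -0.004]]
wrist_force: [3.9, -8.2, 10.6]
gripper_width: 0.005
```

```bash
python3 go.py -95 -50 26
```

```text
t 7.2167 holder tip mm [-93.5 -68.   26.3] F holder [ 0.9 -9.1 10.6] w 0.0049097317365610375
txyz [0.0003 0.002  0.024 ] axyz [ 0.0008 -0.0014  0.0028] toolz.hy 1.0
```

Emit:
{"op": "play_rows", "data": {"commands": [{"fingers": 1,"tx": 0,"ty": 0.001,"tz": 0.005,"ax": 0,"ay": 0,"az": 0},{"fingers": 1,"tx": 0,"ty": 0.001,"tz": 0.01,"ax": 0,"ay": 0,"az": 0.001},{"fingers": 1,"tx": 0,"ty": 0.001,"tz": 0.015,"ax": 0,"ay": 0,"az": 0.001},{"fingers": 1,"tx": 0,"ty": 0.001,"tz": 0.02,"ax": 0,"ay": 0,"az": 0.001}]}}

```text
time_s: 7.55
tcp_pos: [0.5046, -0.0765, 0.0454]
ee_rot: [[0.007, -0.942, -0.336], [-0.002, -0.336, 0.942], [-1.0, -0.006, -0.004]]
wrist_force: [4.8, -8.0, 10.6]
gripper_width: 0.001
```

```bash
python3 go.py -95 -50 26;  python3 - <<'E'
from look import *
from fit import W
q=np.load("q.npy")
p=cap("side");im=p["image"][:,:,::-1][180:330,240:440];cv2.imwrite("pics/s3.png",cv2.resize(im,None,fx=4,fy=4,interpolation=cv2.INTER_CUBIC))
E
```

```text
t 7.55 holder tip mm [-94.2 -52.9  26.4] F holder [ 1.8 -9.1 10.6] w 0.0009556498905644976
txyz [0.0005 0.001  0.0039] axyz [ 0.0008 -0.0013  0.0018] toolz.hy 1.0
```

View pics/s3.png

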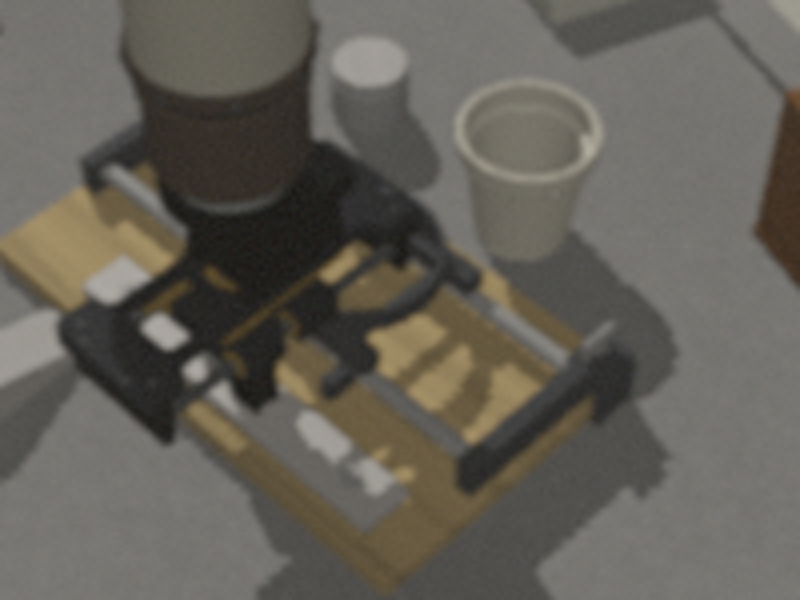

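The cradle rides ahead of the finger (rear tooth at about (345, 375)), the bar is down and the bystanders are clear. I keep going.

Emit:
{"op": "play_rows", "data": {"commands": [{"fingers": 1,"tx": 0,"ty": 0.001,"tz": 0.006,"ax": 0,"ay": 0,"az": 0},{"fingers": 1,"tx": 0,"ty": 0.001,"tz": 0.013,"ax": 0,"ay": 0,"az": 0.001},{"fingers": 1,"tx": 0,"ty": 0.001,"tz": 0.02,"ax": 0,"ay": 0,"az": 0.001},{"fingers": 1,"tx": 0,"ty": 0.001,"tz": 0.027,"ax": 0,"ay": 0,"az": 0.001},{"fingers": 1,"tx": 0,"ty": 0.001,"tz": 0.034,"ax": 0,"ay": 0,"az": 0.001}]}}

```text
time_s: 8.12
tcp_pos: [0.4952, -0.0525, 0.0453]
ee_rot: [[0.003, -0.942, -0.336], [-0.003, -0.336, 0.942], [-1.0, -0.002, -0.004]]
wrist_force: [4.9, -9.5, 10.9]
gripper_width: 0.008
```

```bash
python3 go.py -95 0 26
```

```text
t 8.1167 holder tip mm [-95.1 -27.2  26.3] F holder [  1.5 -10.6  10.9] w 0.00793283712128552
txyz [ 0.0003 -0.0002  0.0362] axyz [ 0.0008 -0.0011  0.0007] toolz.hy 1.0
```

Emit:
{"op": "play_rows", "data": {"commands": [{"fingers": 1,"tx": 0,"ty": 0,"tz": 0.006,"ax": 0,"ay": 0,"az": 0},{"fingers": 1,"tx": 0,"ty": 0,"tz": 0.013,"ax": 0,"ay": 0,"az": 0},{"fingers": 1,"tx": 0,"ty": 0,"tz": 0.02,"ax": 0,"ay": 0,"az": 0},{"fingers": 1,"tx": 0,"ty": 0,"tz": 0.027,"ax": 0,"ay": 0,"az": 0},{"fingers": 1,"tx": 0,"ty": 0,"tz": 0.034,"ax": 0,"ay": 0,"az": 0}]}}

```text
time_s: 8.53
tcp_pos: [0.4864, -0.0282, 0.0453]
ee_rot: [[0.003, -0.942, -0.336], [-0.002, -0.336, 0.942], [-1.0, -0.002, -0.003]]
wrist_force: [4.5, -9.6, 12.5]
gripper_width: 0.004
```

```bash
python3 go.py -95 50 26
```

```text
t 8.5333 holder tip mm [-95.2  -1.3  26.3] F holder [  1.  -10.6  12.5] w 0.004226579766691818
txyz [ 0.0002 -0.0005  0.0685] axyz [ 0.0008 -0.0009  0.0006] toolz.hy 1.0
```

Emit:
{"op": "play_rows", "data": {"commands": [{"fingers": 1,"tx": 0,"ty": 0,"tz": 0.007,"ax": 0,"ay": 0,"az": 0},{"fingers": 1,"tx": 0,"ty": 0,"tz": 0.014,"ax": 0,"ay": 0,"az": 0},{"fingers": 1,"tx": -0.0005,"ty": 0,"tz": 0.021,"ax": 0,"ay": 0,"az": 0},{"fingers": 1,"tx": -0.0005,"ty": 0,"tz": 0.028,"ax": 0,"ay": 0,"az": 0},{"fingers": 1,"tx": -0.0005,"ty": 0,"tz": 0.034,"ax": 0,"ay": 0,"az": 0}]}}

```text
time_s: 8.95
tcp_pos: [0.4772, -0.0038, 0.0452]
ee_rot: [[0.001, -0.942, -0.336], [-0.002, -0.336, 0.942], [-1.0, -0.0, -0.002]]
wrist_force: [4.1, -7.5, 11.3]
gripper_width: 0.005
```

```bash
python3 go.py -95 50 26
```

```text
t 8.95 holder tip mm [-95.8  24.7  26.2] F holder [ 1.3 -8.4 11.3] w 0.004807975488080107
txyz [ 0.0003 -0.0011  0.0337] axyz [ 0.0007 -0.0006  0.0001] toolz.hy 1.0
```

Emit:
{"op": "play_rows", "data": {"commands": [{"fingers": 1,"tx": 0,"ty": 0,"tz": 0.007,"ax": 0,"ay": 0,"az": 0},{"fingers": 1,"tx": 0,"ty": 0,"tz": 0.014,"ax": 0,"ay": 0,"az": 0},{"fingers": 1,"tx": 0,"ty": 0,"tz": 0.021,"ax": 0,"ay": 0,"az": 0},{"fingers": 1,"tx": 0,"ty": 0,"tz": 0.027,"ax": 0,"ay": 0,"az": 0},{"fingers": 1,"tx": 0,"ty": 0,"tz": 0.03,"ax": 0,"ay": 0,"az": 0}]}}

```text
time_s: 9.37
tcp_pos: [0.4693, 0.0176, 0.0452]
ee_rot: [[0.0, -0.942, -0.336], [-0.001, -0.336, 0.942], [-1.0, 0.0, -0.001]]
wrist_force: [5.2, -7.7, 10.5]
gripper_width: 0.004
```

```bash
python3 go.py -95 52 26;  python3 - <<'E'
from look import *
from fit import W
q=np.load("q.npy"); o=[]
for n in("side","top"):
    p=cap(n);im=cv2.resize(p["image"][:,:,::-1],None,fx=4,fy=4,interpolation=cv2.INTER_CUBIC)
    for y,c in((56,(0,255,0)),(66,(255,0,255))):
        for X in([(52*np.cos(a),y+52*np.sin(a),66) for a in np.linspace(0,6.28,40)],[(-70,y-50,29),(-70,y-50,45),(-50,y-50,45),(-50,y-50,29)]):
            cv2.polylines(im,[(proj(p,W(q,X))*4+1.5).astype(int)],True,c,1)
    m=proj(p,W(q,[(0,60,40)]))[0]*4; x,y=int(m[0])-200,int(m[1])-230; o.append(im[y:y+460,x:x+400])
cv2.imwrite("pics/s4.png",np.hstack(o))
E
```

```text
t 9.3667 holder tip mm [-96.   47.6  26.2] F holder [ 2.4 -9.  10.5] w 0.0039019298819129864
txyz [ 0.0002 -0.0014  0.0059] axyz [ 0.0008 -0.0004 -0.0001] toolz.hy 1.0
```

View pics/s4.png

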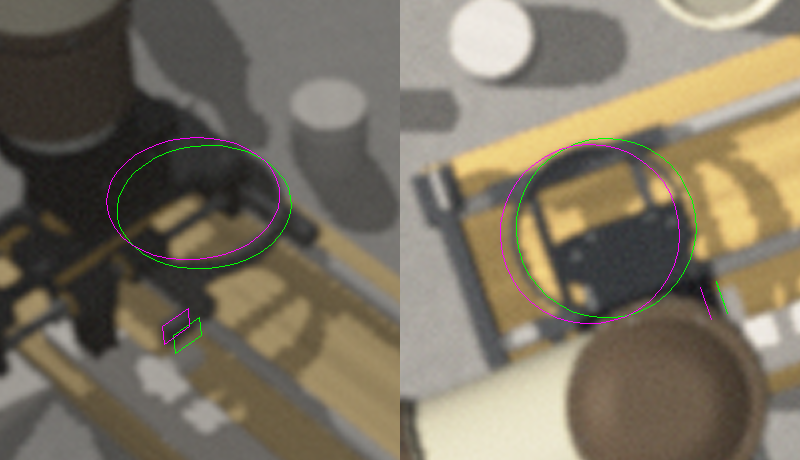

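In the top view the hoop's left edge is at about x 512, between the y=56 and y=66 outlines, so the cradle is near y 60. The finger position gives the same. I push 5 mm more for margin, back off along the bar, then rise.

Emit:
{"op": "play_rows", "data": {"commands": [{"fingers": 1,"tx": 0,"ty": 0,"tz": 0.004,"ax": 0,"ay": 0,"az": 0},{"fingers": 1,"tx": 0,"ty": 0,"tz": 0.007,"ax": 0,"ay": 0,"az": 0},{"fingers": 1,"tx": 0,"ty": 0,"tz": 0.007,"ax": 0,"ay": 0,"az": 0},{"fingers": 1,"tx": 0,"ty": 0,"tz": 0.002,"ax": 0,"ay": 0,"az": 0},{"fingers": 1,"tx": 0,"ty": 0,"tz": -0.004,"ax": 0,"ay": 0,"az": 0}]}}

```text
time_s: 9.98
tcp_pos: [0.4693, 0.0167, 0.0451]
ee_rot: [[-0.001, -0.942, -0.334], [0.002, -0.334, 0.942], [-1.0, 0.0, 0.002]]
wrist_force: [-3.5, 10.5, 15.3]
gripper_width: 0.005
```

```bash
python3 go.py -95 52 26
```

```text
t 9.9833 holder tip mm [-96.3  46.7  26.1] F holder [ 0.2 11.1 15.3] w 0.0052114965483638824
txyz [ 0.0001 -0.0018  0.007 ] axyz [ 0.0003  0.0007 -0.    ] toolz.hy 1.0
```

Emit:
{"op": "play_rows", "data": {"commands": [{"fingers": 1,"tx": -0.006,"ty": 0,"tz": -0.005,"ax": 0,"ay": 0,"az": 0},{"fingers": 1,"tx": -0.012,"ty": 0,"tz": -0.005,"ax": 0,"ay": 0,"az": 0},{"fingers": 1,"tx": -0.018,"ty": 0,"tz": -0.005,"ax": 0,"ay": 0,"az": 0},{"fingers": 1,"tx": -0.03,"ty": 0,"tz": -0.005,"ax": 0,"ay": 0,"az": 0},{"fingers": 1,"tx": -0.05,"ty": 0,"tz": -0.005,"ax": 0,"ay": 0,"az": 0}]}}

```text
time_s: 10.4
tcp_pos: [0.4657, 0.0105, 0.0793]
ee_rot: [[-0.014, -0.943, -0.332], [-0.003, -0.332, 0.943], [-1.0, 0.014, 0.002]]
wrist_force: [-0.4, -0.4, -0.1]
gripper_width: 0.008
```

Emit:
{"op": "play_rows", "data": {"commands": [{"fingers": 1,"tx": -0.05,"ty": 0,"tz": -0.05,"ax": 0,"ay": 0,"az": 0},{"fingers": 1,"tx": -0.1,"ty": 0,"tz": -0.1,"ax": 0,"ay": 0,"az": 0},{"fingers": 1,"tx": -0.15,"ty": 0,"tz": -0.15,"ax": 0,"ay": 0,"az": 0},{"fingers": 1,"tx": -0.18,"ty": 0,"tz": -0.2,"ax": 0,"ay": 0,"az": 0},{"fingers": 1,"tx": -0.18,"ty": 0,"tz": -0.25,"ax": 0,"ay": 0,"az": 0}]}}

```text
time_s: 10.82
tcp_pos: [0.5229, -0.1417, 0.2101]
ee_rot: [[-0.005, -0.942, -0.335], [-0.002, -0.335, 0.942], [-1.0, 0.005, -0.0]]
wrist_force: [1.4, 0.9, 0.7]
gripper_width: 0.002
```

```bash
python3 go.py -95 52 26;  python3 - <<'E'
from look import *
from fit import W
q=np.load("q.npy"); o=[]
for n in("side","top"):
    p=cap(n);im=cv2.resize(p["image"][:,:,::-1],None,fx=4,fy=4,interpolation=cv2.INTER_CUBIC)
    for X,c in (([(52*np.cos(a),64+52*np.sin(a),66) for a in np.linspace(0,6.28,40)],(255,0,255)),([(-112,-162,40),(-112,78,40),(-78,78,40),(-78,-162,40)],(255,0,0)),([(-112,-162,26),(-112,78,26),(-78,78,26),(-78,-162,26)],(0,255,255)),([(-56,-6,40),(-56,6,40),(-78,6,40),(-78,-6,40)],(255,0,0))):
            cv2.polylines(im,[(proj(p,W(q,X))*4+1.5).astype(int)],True,c,1)
    m=proj(p,W(q,[(-40,50,40)]))[0]*4; x,y=int(m[0])-200,int(m[1])-250; o.append(im[y:y+500,x:x+400])
cv2.imwrite("pics/s5.png",np.hstack(o))
E
```

```text
t 10.8167 holder tip mm [ -98.7 -120.5  191.1] F holder [1.6 0.4 0.7] w 0.0023497210045872368
txyz [ 0.2201 -0.0064  0.2301] axyz [ 0.0004 -0.     -0.0017] toolz.hy 1.0
```

View pics/s5.png

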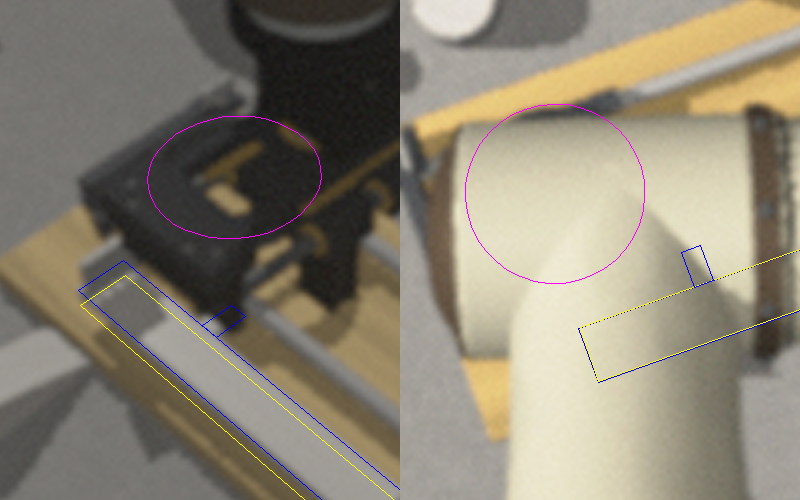

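The arm blocks both views, so I move it further off and look again.

Emit:
{"op": "play_rows", "data": {"commands": [{"fingers": 1,"tx": -0.05,"ty": 0,"tz": -0.3,"ax": 0,"ay": 0,"az": 0},{"fingers": 1,"tx": -0.05,"ty": 0,"tz": -0.3,"ax": 0,"ay": 0,"az": 0},{"fingers": 1,"tx": -0.05,"ty": 0,"tz": -0.3,"ax": 0,"ay": 0,"az": 0},{"fingers": 1,"tx": -0.05,"ty": 0,"tz": -0.3,"ax": 0,"ay": 0,"az": 0},{"fingers": 1,"tx": -0.05,"ty": 0,"tz": -0.3,"ax": 0,"ay": 0,"az": 0}]}}

```text
time_s: 11.43
tcp_pos: [0.5909, -0.3339, 0.239]
ee_rot: [[-0.012, -0.942, -0.335], [0.0, -0.335, 0.942], [-1.0, 0.012, 0.005]]
wrist_force: [0.4, 1.0, 0.1]
gripper_width: 0.004
```

Emit:
{"op": "play_rows", "data": {"commands": [{"fingers": 1,"tx": 0,"ty": 0,"tz": -0.1,"ax": 0,"ay": 0,"az": 0},{"fingers": 1,"tx": 0,"ty": 0,"tz": -0.1,"ax": 0,"ay": 0,"az": 0},{"fingers": 1,"tx": 0,"ty": 0,"tz": -0.1,"ax": 0,"ay": 0,"az": 0},{"fingers": 1,"tx": 0,"ty": 0,"tz": -0.1,"ax": 0,"ay": 0,"az": 0}]}}

```text
time_s: 11.77
tcp_pos: [0.6156, -0.4046, 0.2365]
ee_rot: [[-0.014, -0.943, -0.332], [0.002, -0.332, 0.943], [-1.0, 0.013, 0.006]]
wrist_force: [-0.1, 0.6, -0.5]
gripper_width: 0.005
```

```bash
python3 go.py -95 52 26;  python3 - <<'E'
from look import *
from fit import W
q=np.load("q.npy"); o=[]
for n in("side","top"):
    p=cap(n);im=cv2.resize(p["image"][:,:,::-1],None,fx=4,fy=4,interpolation=cv2.INTER_CUBIC)
    for X,c in (([(52*np.cos(a),64+52*np.sin(a),66) for a in np.linspace(0,6.28,40)],(255,0,255)),([(-112,-162,40),(-112,78,40),(-78,78,40),(-78,-162,40)],(255,0,0)),([(-56,-6,40),(-56,6,40),(-78,6,40),(-78,-6,40)],(255,0,0))):
            cv2.polylines(im,[(proj(p,W(q,X))*4+1.5).astype(int)],True,c,1)
    m=proj(p,W(q,[(-40,50,40)]))[0]*4; x,y=int(m[0])-200,int(m[1])-250; o.append(im[y:y+500,x:x+400])
    print(n,[(k,np.round(f[0]["uv"],1)) for k in("wedge","pot","tin") if (f:=spotter.find_in(k,p))])
cv2.imwrite("pics/s6.png",np.hstack(o))
E
```

```text
t 11.7667 holder tip mm [ -98.9 -399.2  217.5] F holder [ 0.1  0.7 -0.5] w 0.004762435912001356
txyz [ 0.259  -0.0077  0.6   ] axyz [-0.0004  0.002  -0.0041] toolz.hy 1.0
side [('wedge', array([239.5, 270.8])), ('pot', array([372.4, 221.9])), ('tin', array([333.1, 200.6]))]
top [('wedge', array([323.5, 339.7])), ('pot', array([329.1, 198.3])), ('tin', array([277.4, 219.1]))]
```

View pics/s6.png

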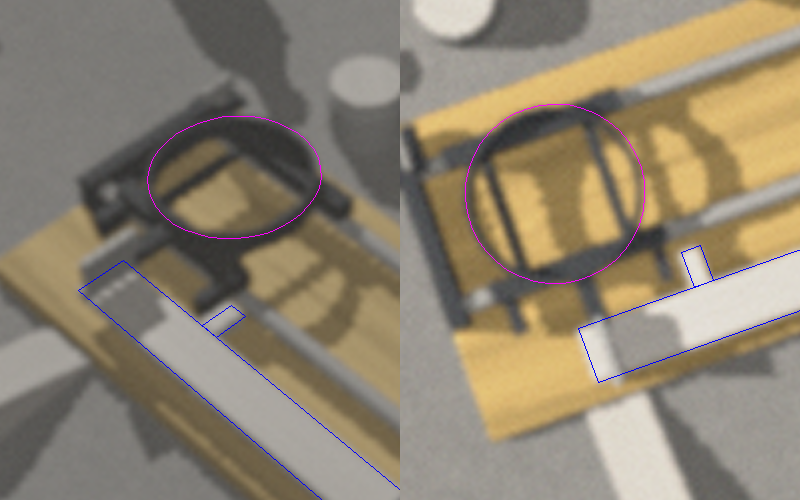

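The hoop matches the y = 64 mm outline, the bar and ear match the raised outline (z 40), and the rear tooth is past the ear. The bystanders have not moved beyond detection noise, so I hand in.

```bash
python3 -c "
from look import *
print(job.finish_job())"
```

```text
the job is handed in; nothing more can be done
None
```

The cradle is locked at the other end of its rails, and the job was handed in at about 12 s of the 38 s allowed. The hand-in returned no verdict.

**What I did:** I pressed the bar to its stop with the closed fingertips (tip at 26 mm, about 10 N). Keeping it down all the way, I pushed the cradle by its tab from holder y about −105 mm to about +64 mm. Then I backed off about 6 mm along the bar, let it spring up and drew the arm clear. The highest force I read at the wrist was about 19 N, so nothing came near the limits.

**Last checks:**
- **Cradle:** in the side and top pictures the hoop matches the y = 64 mm outline, and the rear tooth is past the stop ear.
- **Bar:** the bar and ear match the raised outline at z = 40 mm.
- **Robot:** it was clear, with force readings at noise level.
- **Bystanders:** the wedge, pot and tin were found within a few pixels of where they started, by eye and detector only; I did not re-measure the others.

**Disagreements:**
- One board corner was 4.5 px off in the pose fit, because I picked it badly.
- The wrist camera saw the bar's end about 4 mm from the prediction.
- The detector's "cradle" and "ear" hits were sometimes on the wrong thing, so I relied on fits to corners picked by hand.

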